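Hold the filter-pot lid at its vent mark

TASK

Fit the black bayonet lid into the mouth of the blue filter pot: its lugs go down through the two notches at the white marks. Push it fully home against the spring, turn it clockwise (seen from above) until its white pointers stand at the yellow vent marks, half-way to the lock, never on to the red lock marks. Finish still gripping the lid there and pressing it fully down, and leave the other things on the desk alone.

Things in the scene. Friction and masses are not known exactly. Their poses are not given: they have to be found in the camera images.
- lid: loose lid, 0.22 kg; origin: centre of its underside, z up. Spigot 52 mm across, z 0-20 mm; black cap 84 mm across, z 20-30; orange bar handle along x, 54 long, 14 wide, z 30-58: grip across the 14. At the spigot's foot steel lugs at +x and -x, out to 33 mm from the axis, 14 wide, z 0-8. White pointers on the cap at +x and -x. Same after half a turn. Starts upright on the papers, z about 7 mm
- pot: blue filter pot, fixed; origin: centre of the underside of its 112 mm square base plate, z up; 104 mm across, flat rim at z = 68 mm. Mouth 57 mm across, with notches for the lugs at +x and -x (white marks on the rim), 40 degrees wide, out to 36 mm from the axis. Fully home, the lid's cap lies on the rim: lid origin 48 mm above the pot's. The lugs then turn clockwise only, under a 7 mm lip
- half_mark: frame on the pot's axis at rim height, z up, its x through the two yellow vent marks (the pot's x turned 40 degrees clockwise, seen from above); the lid's x must lie along it, either way round. A lid turned here and not pressed rises 5 mm off the rim
- lock_mark: frame on the pot's axis at rim height, z up, its x through the two red lock marks (the pot's x turned 80 degrees clockwise); there the lugs spring up into lock pockets. Keep well short of it
- spring_plate (a joint): spring plate inside the pot, 0 = up (its top 60 mm above the pot's underside), grows as it is pushed down; pushed by the lid, it pushes back with 3.5 N at 0 and 7.7 N at 0.012 m, where the lid is home
- pliers_red: red pliers lying on the desk, bystander
- bushing_1: yellow bushing, 30 mm, standing on the desk, bystander
- hex_nut_1: hexagon nut, 24 mm, bystander
- hex_nut_2: hexagon nut, 22 mm, bystander
- screwdriver_blue: blue screwdriver lying at the back, bystander

How it is judged:
By the outcome, as a careful person would: the job done as asked, in the order asked, and still so for the second after the job is handed in, while the arm keeps its last pose, push and grip.
It also fails if it takes over 45 s, if anything falls off the work surface, if the arm or the gripper's body presses on something with over 40 N, if the wrist force passes 120 N, or if a joint passes its speed limit or range.

ROBOT

A 6-joint arm with a two-finger parallel gripper is mounted at the origin on a cart in front of the work surface, level with it; the furniture and walls round the work are solid. World frame = base frame: x ahead of the robot, y to its left, z up, the work surface at z = 0. Lengths are in m, angles in degrees, forces in N, time in s.
With the tool pointing down it reaches from about 0.4 to 0.825 m from the base axis. Payload 7 kg.
Tool frame: the origin (TCP) lies at the very end of the fingers, on their centre line; the grasp point (between the pads) lies 19 mm behind it; x points along the fingers, z is the direction in which the jaws open and shut, and the axes are right-handed (so a half turn about x gives the same grasp; the last joint's range is limited). The gripper opens to 88 mm and grips with 3 to 60 N. Pads are 19 mm wide; open, the fingers measure 130 mm over their backs; the gripper's body (78 mm by 193 mm) begins 47 mm behind the grasp point.
Start: joints at [-56.373, 20.546, 0.682, 0, -70.136, -16.507], TCP at [0.199, -0.645, 0.227] pointing down, gripper open.
Joint ranges: [-176.03, 176.03], [-82.01, 121.73], [-58.28, 71.71], [-173.87, 95.51], [-174.79, -0.11], [-173.66, 173.66]. Speed limits (degrees/s): [136.94, 136.94, 172.46, 180, 180, 180].

INTERFACE

Orientations are given as [roll, pitch, yaw] about the fixed x, y, z axes, in that order (R = Rz(yaw) Ry(pitch) Rx(roll)).
In Python, from plant import * gives the robot as it stands.
- The arm moves only by the tool arm_command, never from a script. Its argument "commands" is one flat list of numbers, 5 for each row, row after row: the shift along the tool's x, y, z in mm, then the turn about the tool's x in degrees, then the opening in per cent of the stroke, from 0 (shut) to 100 (fully open). A call has 1 to 5 rows; each row shifts and turns the pose as measured when the row begins, along the tool's axes as they then stand; what a row does not reach is not made up. A row lasts 1/8 s, in which the tool goes at most 62.5 mm and 10.7 degrees, less where a joint would pass 70% of its speed; a pose out of reach is approached as far as the arm can. A call is refused whole if a number of a shift passes 62.5 or a number of a turn 10.7, either way. A call with a gripper value outside its range is refused whole. The fingers move at their own pace and stop on an object; the grip force is fixed at half the most. Time passes only in rows, so rows that do not move let the fingers close. It gives the time, the measured TCP pose, the force and the opening at its end, in the units of the state.
- get_obs(): the state, without advancing time (a new reading comes with each control period).
- snapshot(name): name is "side" or "top"; returns a dict with "frame" (480x640x3 uint8, blue, green, red), "fov_y" (degrees; the focal length in pixels is half the picture's height over the tangent of half this angle, whatever the lens; pixels are square), "cx", "cy" (the principal point, pixels), "dist" ([k1, k2, p1, p2, k3] as OpenCV has them; the pictures are not rectified), "world_to_cam" (4x4, takes a point from world to camera coordinates). Camera axes: x right, y up, looking along -z (the intrinsics and any distortion apply to the point x, -y, -z); pixel columns grow to the right and rows downward; lengths in m; the calibration is good to about 2 mm. A picture is of the moment at which its call begins. There is no depth.
- close_job(): hands the job in, once; it reports no verdict.
The state is a dict: "clock": time; "joint_pos": joint angles; "qvel": joint speeds; "tau": joint torques, N m; "tool_pos": TCP position; "orientation": TCP orientation; "force": force on the tool from outside, world axes, zero at the start; "moment": the same for the moment, N m; "opening": finger opening in m.
Only numpy, scipy, OpenCV 4.12 (cv2) and the standard library are available. Lean on these libraries where they do the work, as an engineer would, in place of code of your own. Each camera call takes 0.05 s, during which the arm holds its last target. There are 200 camera calls.

## Working session

There is one attempt and no reset: what is moved stays moved. The work goes in short steps, Python scripts to look and compute and a tool call to move; the robot and the scene stay as the last step left them, time stands still between calls to the robot, and variables do not carry over. Pictures are saved under pics/ and viewed, about 8 in all and at most 12, crops included, and the job is handed in when it is done.

Besides the shell and the picture viewer there is one more tool, called after ">>>" as a command line: name --argument value ..., lists and objects as JSON in quotes. arm_command: Moves the arm, as the interface text tells. Its arguments: {"type":"object","properties":{"commands":{"type":"array"}},"required":["commands"]}

```bash
ls; mkdir -p pics; python3 - <<'E'
from plant import *
import cv2
for n in ("top","side"):
    s=snapshot(n); cv2.imwrite(f"pics/{n}0.png",s["frame"])
    print(n,s["fov_y"],s["cx"],s["cy"],s["dist"],s["world_to_cam"])
print(get_obs())
E
```

```text
pics
top 49.61047826059254 326.9584420266806 244.91565135019334 [-0.03980455  0.          0.          0.          0.        ] [[-0.03405843 -0.99941826  0.00177744  0.04066265]
 [ 0.97765954 -0.03294773  0.20759639 -0.59172625]
 [-0.20741706  0.00880814  0.97821295 -1.29240314]
 [ 0.          0.          0.          1.        ]]
side 50.601834079819014 319.3105154714638 239.67543728012734 [-0.04463618  0.          0.          0.          0.        ] [[-0.83018979 -0.55704774 -0.0219712   0.49459292]
 [ 0.23578441 -0.3865658   0.89161236 -0.19317067]
 [-0.50516397  0.73502701  0.45226615 -0.77725529]
 [ 0.          0.          0.          1.        ]]
{'clock': 0.1, 'joint_pos': array([-5.63737413e+01,  2.05882740e+01,  6.38103036e-01, -1.68049007e-02,
       -7.01337675e+01, -1.65071964e+01]), 'qvel': array([ 0.05789619, -0.12599933,  0.16734494,  0.10406729, -0.00765019,
       -0.03803759]), 'tau': array([-3.05859510e-03, -5.84162199e+01,  2.93750721e+01,  7.01524571e+00,
        1.02184087e-02, -7.04745207e-05]), 'tool_pos': array([ 0.19853896, -0.64469108,  0.22570166]), 'orientation': array([  5.84941342,  89.91458732, 112.96275335]), 'force': array([-0.03791566,  0.16057051, -0.4406773 ]), 'moment': array([ 0.02850656, -0.03332985, -0.0063072 ]), 'opening': 0.08779216593010138}
```

View pics/top0.png

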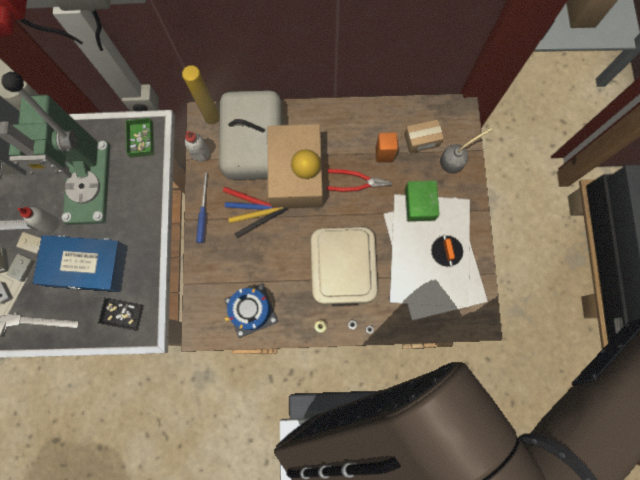

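View pics/side0.png

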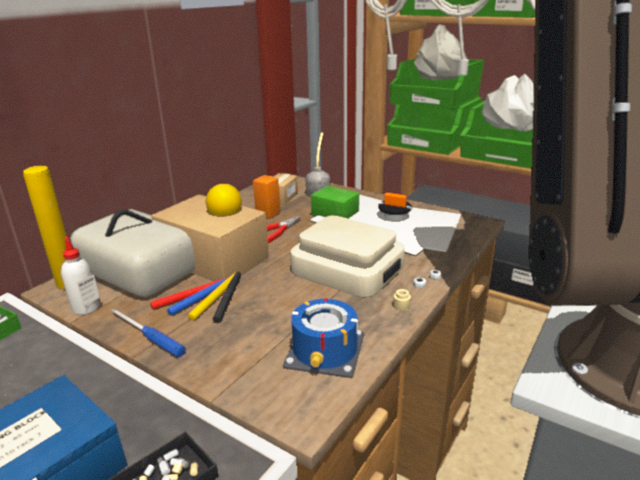

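The top view shows the lid at about (448,251) on the papers and the pot at about (248,309). The side view shows the pot at (325,330) and the lid at (395,205). Next I'll take enlarged crops and first estimates.

```bash
cat > h.py <<'E'
import numpy as np, cv2
from plant import *
def K(s):
    f=240/np.tan(np.radians(s["fov_y"]/2)); return np.array([[f,0,s["cx"]],[0,f,s["cy"]],[0,0,1.]])
def ray(s,uv):
    p=cv2.undistortPoints(np.array(uv,float).reshape(-1,1,2),K(s),np.array(s["dist"]))[:,0]
    T=np.array(s["world_to_cam"]); d=np.c_[p[:,0],-p[:,1],-np.ones(len(p))]@T[:3,:3]
    return -T[:3,:3].T@T[:3,3],d
def onz(s,uv,z):
    o,d=ray(s,uv); return o+d*((z-o[2])/d[:,2:])
def proj(s,P):
    T=np.array(s["world_to_cam"]); P=np.atleast_2d(P)@T[:3,:3].T+T[:3,3]
    return cv2.projectPoints(P*[1,-1,-1],np.zeros(3),np.zeros(3),K(s),np.array(s["dist"]))[0][:,0]
def tri(s1,u1,s2,u2):
    A=[];b=[]
    for s,u in((s1,u1),(s2,u2)):
        o,d=ray(s,u); d=d[0]/np.linalg.norm(d[0]); M=np.eye(3)-np.outer(d,d); A.append(M); b.append(M@o)
    return np.linalg.lstsq(np.vstack(A),np.hstack(b),rcond=None)[0]
def blobs(s,box,lo,hi,amin=2):
    x0,y0,x1,y1=box; im=s["frame"][y0:y1,x0:x1]; m=cv2.inRange(cv2.cvtColor(im,cv2.COLOR_BGR2HSV),np.array(lo),np.array(hi))
    n,_,st,c=cv2.connectedComponentsWithStats(m)
    return [(c[i]+[x0,y0],int(st[i,4])) for i in range(1,n) if st[i,4]>=amin]
def crop(s,box,k): x0,y0,x1,y1=box; return cv2.resize(s["frame"][y0:y1,x0:x1],None,fx=k,fy=k,interpolation=cv2.INTER_CUBIC)
E
python3 - <<'E'
from h import *
t=snapshot("top"); s=snapshot("side")
a=[crop(t,(215,275,285,345),5.5),crop(t,(413,215,483,285),5.5)]
b=[crop(s,(280,285,370,375),4.28),crop(s,(350,160,440,250),4.28)]
r=lambda i:cv2.resize(i,(385,300) if 0 else (300,300))
cv2.imwrite("pics/c1.png",np.vstack([np.hstack([r(i) for i in a]),np.hstack([r(i) for i in b])]))
for nm,S,box in(("potT",t,(215,275,285,345)),("potS",s,(280,285,370,375))):
    for cn,lo,hi in(("blue",(100,120,40),(125,255,255)),("yel",(18,120,120),(35,255,255)),("red",(0,150,100),(8,255,255)),("white",(0,0,190),(180,50,255))):
        print(nm,cn,[(c.round(1).tolist(),n) for c,n in blobs(S,box,lo,hi,3)])
for nm,S,box in(("lidT",t,(425,225,470,275)),("lidS",s,(370,185,420,225))):
    for cn,lo,hi in(("orange",(4,150,100),(18,255,255)),("black",(0,0,0),(180,255,50))):
        print(nm,cn,[(c.round(1).tolist(),n) for c,n in blobs(S,box,lo,hi,20)])
E
```

```text
potT blue [([249.6, 309.0], 562)]
potT yel [([253.2, 289.8], 4), ([226.5, 318.7], 15), ([240.6, 326.2], 5)]
potT red []
potT white [([240.3, 290.7], 3), ([256.7, 304.7], 65), ([237.7, 312.8], 73), ([247.5, 308.5], 195), ([272.5, 319.5], 4), ([253.5, 325.5], 6), ([240.0, 333.3], 7)]
potS blue [([324.2, 337.8], 2449)]
potS yel [([306.5, 302.5], 8), ([344.6, 336.5], 47), ([316.0, 358.7], 143)]
potS red [([325.5, 298.5], 4), ([322.0, 340.0], 3), ([322.2, 345.3], 6)]
potS white [([327.0, 307.8], 163), ([294.5, 312.5], 16), ([323.1, 322.1], 492), ([354.1, 319.9], 18), ([358.5, 331.5], 14), ([289.5, 359.8], 24), ([347.3, 367.9], 28)]
lidT orange [([449.1, 248.8], 149)]
lidT black [([439.6, 251.8], 264), ([456.6, 249.9], 154)]
lidS orange [([397.2, 197.1], 369)]
lidS black [([392.6, 209.6], 182)]
```

View pics/c1.png

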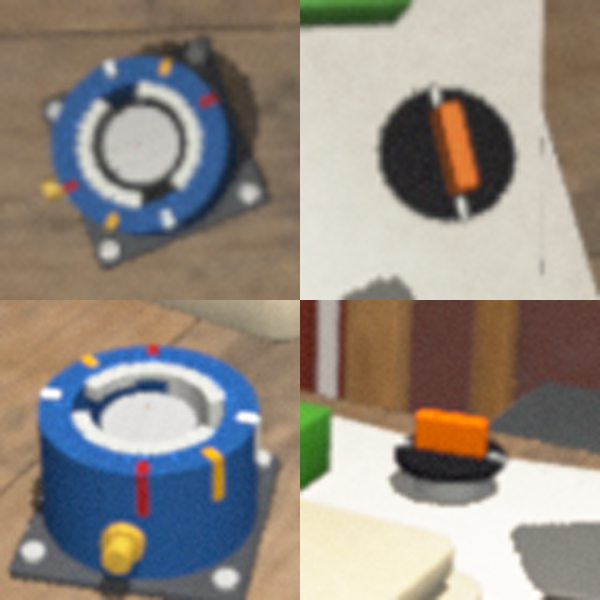

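The crops show the pot marks clearly (in the top view, white at about (240.5,290.8) and (254,325.8)). The lid pointers are at about (444.5,237.6) and (450.8,263.3) in the top view.

```bash
python3 - <<'E'
from h import *
t=snapshot("top"); s=snapshot("side")
def cen(S,u,f,r=3.):  # weighted centroid of highlight channel near u
    hsv=cv2.cvtColor(S["frame"],cv2.COLOR_BGR2HSV).astype(float); Y,X=np.mgrid[:480,:640]
    im=S["frame"].astype(float); g={"w":im.min(2),"y":im[...,1:].min(2)-im[...,0],"r":im[...,2]-im[...,1]}[f]
    m=np.hypot(X-u[0],Y-u[1])<=r; w=np.where(m,np.clip(g-(np.median(g[m])+g[m].max())/2,0,None),0)
    return np.array([(w*X).sum(),(w*Y).sum()])/w.sum()
ms={"w":[(240.5,290.8),(254,325.8)],"y":[(253.5,290.4),(241,326.4)],"r":[(263.8,298.1),(231.3,318.4)]}
ang=lambda d:np.degrees(np.arctan2(d[1],d[0]))
for k,(a,b) in ms.items():
    p=[cen(t,a,k),cen(t,b,k)]; P=onz(t,p,.068); d=P[0]-P[1]
    print(k,np.round(p,1).tolist(),"mid",P.mean(0).round(4),"len",np.linalg.norm(d).round(4),"ang",ang(d).round(1))
p=[cen(s,(295,313),"w"),cen(s,(354.4,320.1),"w")];P=onz(s,p,.068);print("side w",P.mean(0).round(4),ang(P[0]-P[1]).round(1))
p=[cen(s,(306.5,302.5),"y"),cen(s,(344,336*0+322),"y")];P=onz(s,p,.068);print("side y",np.round(p,1).tolist(),P.mean(0).round(4),ang(P[0]-P[1]).round(1),P.round(3).tolist())
p=[cen(t,(444.5,237.6),"w",2.5),cen(t,(450.8,263.3),"w",2.5)];P=onz(t,p,.037);print("lid ptr",np.round(p,1).tolist(),P.mean(0).round(4),np.linalg.norm(P[0]-P[1]).round(4),ang(P[0]-P[1]).round(1))
# black disc outline
m=cv2.inRange(t["frame"],(0,0,0),(85,85,85)); hsv=cv2.cvtColor(t["frame"],cv2.COLOR_BGR2HSV)
m|=cv2.inRange(hsv,np.array((0,140,50)),np.array((20,255,255))); m[:225]=0;m[275:]=0;m[:,:425]=0;m[:,470:]=0
m=cv2.morphologyEx(m,cv2.MORPH_CLOSE,np.ones((5,5))); c=max(cv2.findContours(m,0,1)[0],key=cv2.contourArea)
e=cv2.fitEllipse(c); print("disc",e,onz(t,[e[0]],.035).round(4))
# handle long axis (orange), side & top
for S,box in((t,(425,225,470,275)),(s,(370,185,420,225))):
    x0,y0,x1,y1=box; mm=cv2.inRange(cv2.cvtColor(S["frame"],cv2.COLOR_BGR2HSV),np.array((4,180,180)),np.array((20,255,255)));z=np.zeros_like(mm);z[y0:y1,x0:x1]=mm[y0:y1,x0:x1]
    r=cv2.minAreaRect(cv2.findNonZero(z)); print("orange",r,onz(S,[r[0]],.065).round(4)); 
    if S is t:
        b=onz(t,cv2.boxPoints(r),.065); L=[b[1]-b[0],b[2]-b[1]]; L.sort(key=np.linalg.norm); print([ (np.linalg.norm(v).round(4),ang(v).round(1)) for v in L])
# rim ellipse of pot in top, blue region
hsv=cv2.cvtColor(t["frame"],cv2.COLOR_BGR2HSV)
E
```

```text
w [[240.2, 290.2], [253.7, 325.6]] mid [0.4354 0.2291 0.068 ] len 0.0968 ang 20.5
y [[253.2, 290.0], [240.6, 326.3]] mid [0.4349 0.2289 0.068 ] len 0.0965 ang -19.4
r [[263.2, 297.7], [230.9, 318.1]] mid [0.4353 0.2286 0.068 ] len 0.0956 ang -59.3
side w [0.4311 0.2298 0.068 ] 20.6
side y [[306.1, 302.5], [342.8, 320.9]] [0.4378 0.2195 0.068 ] -8.2 [[0.476, 0.214, 0.068], [0.399, 0.225, 0.068]]
lid ptr [[444.0, 236.8], [450.2, 262.8]] [ 0.5742 -0.2984  0.037 ] 0.0719 8.5
disc ((446.8114013671875, 250.60093688964844), (28.72528076171875, 30.405611038208008), 111.1782455444336) [[ 0.5723 -0.298   0.035 ]]
orange ((449.42352294921875, 248.40589904785156), (19.415279388427734, 4.555540084838867), 77.47119140625) [[ 0.5721 -0.298   0.065 ]]
[(np.float64(0.0121), np.float64(-79.3)), (np.float64(0.0512), np.float64(-172.4))]
orange ((394.6756591796875, 198.94593811035156), (21.04306983947754, 11.179130554199219), 9.462322235107422) [[ 0.5537 -0.2663  0.065 ]]
```

```bash
cat >> h.py <<'E'
from scipy.spatial.transform import Rotation as Ro
def state():
    o=get_obs(); R=Ro.from_euler("xyz",o["orientation"],degrees=True).as_matrix(); return o,R
def todo(x,y,z,jaw):
    o,R=state(); p=o["tool_pos"]; d=R.T@(np.array([x,y,z])-p)*1000
    j=np.degrees(np.arctan2(R[1,2],R[0,2])); t=(j-jaw+90)%180-90   # + = clockwise from above
    print("clk",round(o["clock"],2),"p",p.round(4),"toolx",R[:,0].round(3),"jaw",round(j,1),"d",d.round(1),"turn",round(t,1),"op",round(o["opening"],4),"F",o["force"].round(1),"M",o["moment"].round(2),"q",o["joint_pos"].round(0))
E
python3 -c "
from h import *
todo(.573,-.298,.2,98)"
```

```text
clk 0.3 p [ 0.1987 -0.6449  0.2262] toolx [-0.     0.001 -1.   ] jaw 107.1 d [  26.4 -459.9  221.4] turn 9.1 op 0.0876 F [0.1 0.2 0.4] M [0.03 0.01 0.01] q [-56.  21.   1.  -0. -70. -17.]
```

>>> arm_command --commands '[0,-50,24,2,100,0,-50,24,2,100,0,-50,24,2,100,0,-50,24,2,100,0,-50,24,1,100]'

```text
clock: 0.92
tool_pos: [0.4177, -0.4698, 0.2255]
orientation: [37.6, 89.9, 135.0]
force: [0.5, -1.6, 0.0]
opening: 0.088
```

```bash
python3 -c "
from h import *
todo(.573,-.298,.15,98)"
```

```text
clk 0.93 p [ 0.4177 -0.4698  0.2255] toolx [-0.001  0.001 -1.   ] jaw 97.4 d [  75.6 -176.3  150.2] turn -0.6 op 0.088 F [ 0.5 -1.6  0. ] M [-0.13 -0.12  0.02] q [-31.  16.  -6.  -0. -68. -52.]
```

>>> arm_command --commands '[8,-45,38,0,100,18,-45,38,0,100,18,-45,37,0,100,15,-36,32,-0.5,100,0,0,0,0,100]'

```text
clock: 1.55
tool_pos: [0.5755, -0.2963, 0.1655]
orientation: [-127.6, 89.9, -29.5]
force: [-1.1, 0.2, 0.1]
opening: 0.0877
```

```bash
python3 - <<'E'
from h import *
todo(.573,-.298,.1,98)
t=snapshot("top");s=snapshot("side")
a=crop(t,(408,210,488,290),4.5);b=crop(s,(350,140,440,230),4)
cv2.imwrite("pics/n1.png",np.hstack([a,b]))
o,R=state();print(proj(s,[.573,-.298,.065]),proj(t,[.573,-.298,.065]))
E
```

```text
clk 1.55 p [ 0.5755 -0.2963  0.1655] toolx [ 0.001 -0.001 -1.   ] jaw 98.2 d [65.5  2.8 -1.3] turn 0.2 op 0.0877 F [-1.1  0.2  0.1] M [-0.03  0.07  0.03] q [-10.  20.  -8.   0. -62. -72.]
[[393.35233431 193.23028903]] [[449.39774863 248.06792116]]
```

View pics/n1.png

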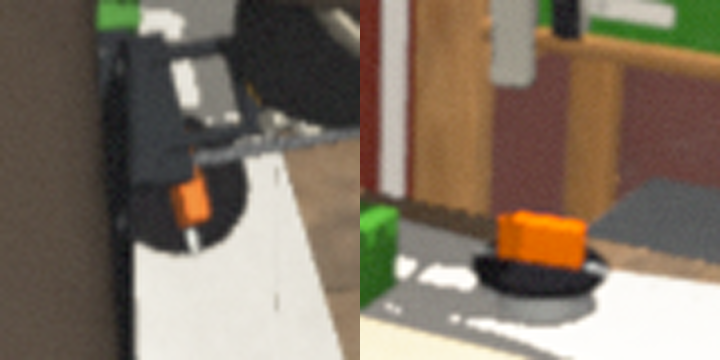

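The side crop shows the orange handle under the open jaws, its top at about (395,193.5) px. That agrees with the estimate to within about 2 px. I'll descend to grip it.

>>> arm_command --commands '[45,2.5,-2.5,0,100,45,0,0,0,100,30,0,0,0,100,0,0,0,0,100]'

```text
clock: 2.15
tool_pos: [0.5721, -0.3066, 0.0479]
orientation: [-120.9, 89.5, -23.2]
force: [-0.6, 0.1, -0.0]
opening: 0.0873
```

```bash
python3 -c "
from h import *
todo(.572,-.298,.041,98)"
```

```text
clk 2.15 p [ 0.5721 -0.3066  0.0479] toolx [ 0.008 -0.004 -1.   ] jaw 97.8 d [ 6.9 -1.   8.5] turn -0.2 op 0.0873 F [-0.6  0.1 -0. ] M [-0.    0.03  0.  ] q [-11.  27. -15.   0. -48. -71.]
```

>>> arm_command --commands '[4,-1,8.5,0,100,0,0,0,0,100]'

```text
clock: 2.4
tool_pos: [0.5729, -0.2991, 0.0467]
orientation: [-119.7, 89.3, -22.0]
force: [0.8, -0.2, 1.1]
opening: 0.0875
```

```bash
python3 -c "
from h import *
todo(.572,-.298,.041,98)"
```

```text
clk 2.4 p [ 0.5729 -0.2991  0.0467] toolx [ 0.012 -0.005 -1.   ] jaw 97.7 d [5.7 0.8 1.3] turn -0.3 op 0.0875 F [ 0.8 -0.2  1.1] M [ 0.02 -0.    0.02] q [-10.  27. -16.   0. -47. -72.]
```

>>> arm_command --commands '[6,0.5,1,0,100,2,0,0,0,100]'

```text
clock: 2.65
tool_pos: [0.5736, -0.2983, 0.0406]
orientation: [-117.7, 89.0, -20.0]
force: [-0.2, 1.2, -0.1]
opening: 0.0879
```

```bash
python3 -c "
from h import *
todo(.572,-.298,.041,98)"
```

```text
clk 2.65 p [ 0.5736 -0.2983  0.0406] toolx [ 0.016 -0.006 -1.   ] jaw 97.7 d [-0.4  1.6  0.5] turn -0.3 op 0.0879 F [-0.2  1.2 -0.1] M [ 0.01  0.05 -0.01] q [-10.  27. -16.   0. -46. -72.]
```

>>> arm_command --commands '[0,1.5,0,0,0,0,0,0,0,0,0,0,0,0,0,0,0,0,0,0,0,0,0,0,0]'

```text
clock: 3.28
tool_pos: [0.5724, -0.2986, 0.041]
orientation: [-117.7, 89.0, -20.0]
force: [-0.0, -0.1, 0.3]
opening: 0.0428
```

```bash
python3 -c "
from h import *
todo(.572,-.298,.041,98)"
```

```text
clk 3.27 p [ 0.5724 -0.2986  0.041 ] toolx [ 0.016 -0.006 -1.   ] jaw 97.7 d [-0.   0.3  0.6] turn -0.3 op 0.0428 F [-0.  -0.1  0.3] M [-0.01  0.    0.02] q [-10.  27. -16.   0. -46. -72.]
```

>>> arm_command --commands '[0,0,0,0,0,0,0,0,0,0,0,0,0,0,0,0,0,0,0,0,0,0,0,0,0]'

```text
clock: 3.9
tool_pos: [0.5723, -0.2985, 0.0409]
orientation: [-117.7, 89.0, -20.0]
force: [0.2, 0.4, 0.2]
opening: 0.014
```

```bash
python3 -c "
from h import *
todo(.572,-.298,.041,98)"
```

```text
clk 3.9 p [ 0.5723 -0.2985  0.0409] toolx [ 0.016 -0.006 -1.   ] jaw 97.7 d [-0.1  0.3  0.6] turn -0.3 op 0.014 F [0.2 0.4 0.2] M [0.1  0.05 0.01] q [-10.  27. -16.   0. -46. -72.]
```

>>> arm_command --commands '[0,0,0,0,0,-20,0,0,0,0,-45,0,0,0,0,-50,0,0,0,0,-50,0,0,0,0]'

```text
clock: 4.53
tool_pos: [0.5656, -0.2962, 0.2027]
orientation: [-127.2, 89.9, -29.5]
force: [1.1, -0.7, -2.7]
opening: 0.014
```

```bash
python3 -c "
from h import *
todo(.435,.229,.24,110.5)"
```

```text
clk 4.53 p [ 0.5656 -0.2962  0.2027] toolx [ 0.002 -0.001 -1.   ] jaw 97.6 d [-38.2  59.5 537.8] turn -12.9 op 0.014 F [ 1.1 -0.7 -2.7] M [-0.01 -0.18  0.03] q [-10.  18.  -6.   0. -66. -72.]
```

>>> arm_command --commands '[-15,3,35,0,0,-15,6,48,0,0,-8,6,50,-1,0,0,6,50,-1,0,0,6,50,-1,0]'

```text
clock: 5.15
tool_pos: [0.5046, -0.0663, 0.2435]
orientation: [-110.6, 89.6, -10.2]
force: [0.1, 0.9, -2.4]
opening: 0.014
```

>>> arm_command --commands '[0,6,50,-1,0,0,6,50,-2,0,0,0,45,-2,0,0,0,35,-2,0,0,0,20,-1,0]'

```text
clock: 5.78
tool_pos: [0.4426, 0.1334, 0.2418]
orientation: [-106.5, 89.7, 2.3]
force: [-0.4, -0.4, -2.8]
opening: 0.014
```

```bash
python3 -c "
from h import *
todo(.435,.229,.2,110.5)"
```

```text
clk 5.78 p [0.4426 0.1334 0.2418] toolx [ 0.005  0.    -1.   ] jaw 108.8 d [ 41.7 -23.4  93. ] turn -1.7 op 0.014 F [-0.4 -0.4 -2.8] M [-0.    0.01  0.03] q [  41.   -1.  -24.    0.  -67. -113.]
```

>>> arm_command --commands '[0,-10,40,-0.8,0,20,-10,35,-0.8,0,20,-3,15,0,0,15,0,4,0,0,0,0,0,0,0]'

```text
clock: 6.4
tool_pos: [0.4305, 0.233, 0.1842]
orientation: [-109.6, 89.8, 0.9]
force: [-0.1, -0.4, -2.3]
opening: 0.0138
```

```bash
python3 - <<'E'
from h import *
todo(.435,.229,.14,110.5)
t=snapshot("top");s=snapshot("side")
a=crop(t,(205,260,295,350),4);b=crop(s,(260,230,380,380),3)
cv2.imwrite("pics/p1.png",np.hstack([a,cv2.resize(b,(360,450))[:360] if 0 else cv2.copyMakeBorder(b,0,0,0,0,0)[45:405]]))
cv2.imwrite("pics/p1.png",np.hstack([cv2.copyMakeBorder(a,0,90,0,0,0),b]))
E
```

```text
clk 6.4 p [0.4305 0.233  0.1842] toolx [ 0.003  0.    -1.   ] jaw 110.6 d [44.2 -2.7 -5.2] turn 0.1 op 0.0138 F [-0.1 -0.4 -2.3] M [-0.06 -0.02 -0.02] q [  52.    5.  -26.    0.  -59. -121.]
```

View pics/p1.png

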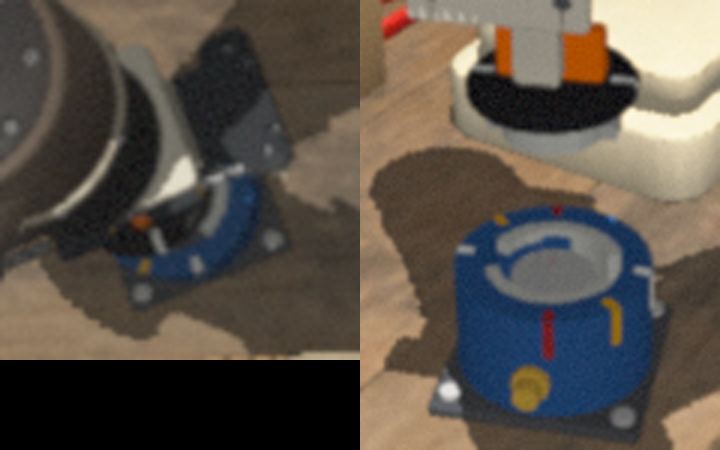

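The side crop shows the lid over the pot with its pointers at about (300.7,255) and (348.3,256) px. The pot rim below is clear of the lid. I'll lower it to about 16 mm above the rim and measure both in the same view.

>>> arm_command --commands '[20,-3,-3,0,0,20,0,-2,0,0,20,0,0,0,0,0,0,0,0,0]'

```text
clock: 7.0
tool_pos: [0.4394, 0.2288, 0.1288]
orientation: [-78.7, 89.3, 31.6]
force: [0.2, -0.3, -2.4]
opening: 0.0137
```

```bash
python3 - <<'E'
from h import *
todo(.434,.229,.118,110.5)
t=snapshot("top");s=snapshot("side")
a=crop(t,(215,285,285,345),5);b=crop(s,(275,255,375,345),4)
c=np.zeros((360,750,3),np.uint8);c[:300,:350]=a;c[:360,350:]=b
cv2.imwrite("pics/p2.png",c); np.save("t.npy",t["frame"]);np.save("s.npy",s["frame"])
E
```

```text
clk 7.0 p [0.4394 0.2288 0.1288] toolx [ 0.011  0.007 -1.   ] jaw 110.4 d [10.7  5.1  2.1] turn -0.1 op 0.0137 F [ 0.2 -0.3 -2.4] M [-0.02  0.08 -0.02] q [  50.    8.  -30.    0.  -51. -120.]
```

View pics/p2.png

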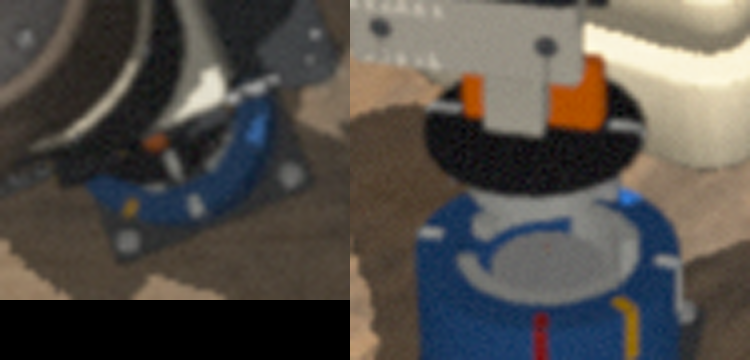

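The side crop shows the lid pointers at about (298.7,281.7) and (344.2,286.7), and the pot marks at (295,313.2) and (354.5,320.5). In the top crop the near pointer is at (249.4,318.4) and the near pot mark at (254.2,326.4).

```bash
python3 - <<'E'
from h import *
t=snapshot("top");s=snapshot("side")
def cen(S,u,r=3.):
    Y,X=np.mgrid[:480,:640]; g=S["frame"].astype(float).min(2)
    m=np.hypot(X-u[0],Y-u[1])<=r; w=np.where(m,np.clip(g-(np.median(g[m])+g[m].max())/2,0,None),0)
    return np.array([(w*X).sum(),(w*Y).sum()])/w.sum()
ang=lambda d:np.degrees(np.arctan2(d[1],d[0]))
o,R=state(); z=o["tool_pos"][2]-.004
for dz in(-.002,0,.002):
    pl=[cen(s,(298.7,281.7)),cen(s,(344.2,286.7))]; L=onz(s,pl,z+dz)
    print("side lid",np.round(pl,1).tolist(),L.mean(0).round(4),np.linalg.norm(L[0]-L[1]).round(4),ang(L[0]-L[1]).round(1))
pp=[cen(s,(295,313.2)),cen(s,(354.5,320.2),2.5)]; P=onz(s,pp,.068); print("side pot",np.round(pp,1).tolist(),P.mean(0).round(4),ang(P[0]-P[1]).round(1))
pt=[cen(t,(249.4,318.4))]; u=np.array([np.cos(np.radians(20.5)),np.sin(np.radians(20.5)),0])
q=onz(t,pt,z)[0]; print("top lid ptr",np.round(pt,1),q.round(4),"centre",(q+u*.036).round(4)); 
pt=[cen(t,(254.2,326))]; print("top pot",np.round(pt,1),(onz(t,pt,.068)[0]+u*.0483).round(4)); print(o["tool_pos"].round(4),R[:,0].round(3))
E
```

```text
side lid [[297.5, 281.0], [343.2, 285.9]] [0.4384 0.2274 0.1244] 0.0718 20.5
side lid [[297.5, 281.0], [343.2, 285.9]] [0.4366 0.2301 0.1264] 0.0715 20.5
side lid [[297.5, 281.0], [343.2, 285.9]] [0.4348 0.2327 0.1284] 0.0711 20.5
side pot [[294.5, 312.6], [354.2, 319.9]] [0.4307 0.2302 0.068 ] 20.3
top lid ptr [[248.9 317.6]] [0.4063 0.2156 0.1264] centre [0.44   0.2282 0.1264]
top pot [[253.6 325.7]] [0.4351 0.2291 0.068 ]
[0.4402 0.2302 0.1304] [ 0.014  0.009 -1.   ]
```

>>> arm_command --commands '[8,5,2,0,0,8,0,0,0,0,5,0,0,0,0,0,0,0,0,0]'

```text
clock: 7.7
tool_pos: [0.435, 0.231, 0.109]
orientation: [-74.3, 88.9, 36.2]
force: [0.2, -0.1, -3.3]
opening: 0.0139
```

```bash
python3 -c "
from h import *
todo(.4348,.2305,.106,110.7)"
```

```text
clk 7.7 p [0.435 0.231 0.109] toolx [ 0.015  0.011 -1.   ] jaw 110.4 d [ 3.   0.4 -0.4] turn -0.3 op 0.0139 F [ 0.2 -0.1 -3.3] M [-0.03  0.09  0.01] q [  51.    9.  -32.    0.  -48. -121.]
```

>>> arm_command --commands '[5,0,-0.5,0,0,5,0,0,0,0,4,0,0,0,0]'

```text
clock: 8.07
tool_pos: [0.4357, 0.231, 0.0943]
orientation: [-74.2, 88.9, 36.2]
force: [-0.2, 0.3, -2.3]
opening: 0.0139
```

```bash
python3 -c "
from h import *
todo(.4348,.2305,.096,110.7)"
```

```text
clk 8.07 p [0.4357 0.231  0.0943] toolx [ 0.015  0.011 -1.   ] jaw 110.4 d [-1.7  1.  -0.2] turn -0.3 op 0.0139 F [-0.2  0.3 -2.3] M [-0.05  0.06  0.02] q [  51.   10.  -33.    0.  -45. -121.]
```

>>> arm_command --commands '[4,1,0,0,0,4,0,0,0,0,4,0,0,0,0]'

```text
clock: 8.45
tool_pos: [0.4357, 0.2311, 0.0826]
orientation: [-75.8, 88.8, 34.7]
force: [-2.3, -1.0, 3.8]
opening: 0.0136
```

```bash
python3 -c "
from h import *
todo(.4348,.2305,.082,110.7)"
```

```text
clk 8.45 p [0.4357 0.2311 0.0826] toolx [ 0.017  0.012 -1.   ] jaw 110.5 d [ 0.5  1.1 -0.2] turn -0.2 op 0.0136 F [-2.3 -1.   3.8] M [-0.39  0.89 -0.01] q [  51.   11.  -34.    0.  -44. -121.]
```

>>> arm_command --commands '[3,1,0,0,0,3,0.5,0,0,0]'

```text
clock: 8.7
tool_pos: [0.436, 0.2314, 0.0813]
orientation: [-80.0, 88.6, 30.6]
force: [-16.1, -7.6, 44.4]
opening: 0.0139
```

```bash
python3 -c "
from h import *
todo(.4348,.2305,.082,110.7)"
```

```text
clk 8.7 p [0.436  0.2314 0.0813] toolx [ 0.021  0.012 -1.   ] jaw 110.7 d [-0.7  1.4 -0.4] turn -0.0 op 0.0139 F [-16.1  -7.6  44.4] M [-2.46  5.79  0.02] q [  51.   11.  -34.    1.  -43. -121.]
```

>>> arm_command --commands '[0.5,1,0,0,0,1,1,0,0,0]'

```text
clock: 8.95
tool_pos: [0.4356, 0.2314, 0.0818]
orientation: [-80.3, 88.4, 30.4]
force: [2.3, -2.4, 4.7]
opening: 0.014
```

```bash
python3 -c "
from h import *
todo(.4348,.2305,.082,70.5)"
```

```text
clk 8.95 p [0.4356 0.2314 0.0818] toolx [ 0.024  0.014 -1.   ] jaw 110.7 d [-0.2  1.1 -0.6] turn 40.2 op 0.014 F [ 2.3 -2.4  4.7] M [-0.84 -0.74 -0.  ] q [  51.   11.  -34.    1.  -43. -121.]
```

>>> arm_command --commands '[2,0.5,0,3,0,2,0.3,0,6,0,2,0,0,6,0,2,0,0,6,0]'

```text
clock: 9.45
tool_pos: [0.4373, 0.2318, 0.0813]
orientation: [-64.3, 88.1, 25.3]
force: [-11.9, -4.5, 30.1]
opening: 0.015
```

```bash
python3 -c "
from h import *
todo(.4352,.2311,.082,70.4)"
```

```text
clk 9.45 p [0.4373 0.2318 0.0813] toolx [ 0.031  0.015 -0.999] jaw 89.6 d [-0.8  2.1 -0.7] turn 19.2 op 0.015 F [-11.9  -4.5  30.1] M [-1.93  4.34  0.78] q [  51.   11.  -35.    1.  -42. -143.]
```

>>> arm_command --commands '[1.2,1,0,5,0,1.5,0.7,0,5,0,1.5,0.3,0,4,0]'

```text
clock: 9.82
tool_pos: [0.4367, 0.2315, 0.0813]
orientation: [-54.4, 87.9, 21.0]
force: [-8.0, -4.4, 22.8]
opening: 0.0144
```

```bash
python3 - <<'E'
from h import *
todo(.4352,.2311,.082,70.4)
t=snapshot("top");s=snapshot("side")
a=crop(t,(215,285,285,345),5);b=crop(s,(275,275,375,365),4)
c=np.zeros((360,750,3),np.uint8);c[:300,:350]=a;c[:360,350:]=b
cv2.imwrite("pics/p3.png",c)
E
```

```text
clk 9.82 p [0.4367 0.2315 0.0813] toolx [ 0.034  0.013 -0.999] jaw 75.5 d [-0.7  1.3 -0.7] turn 5.1 op 0.0144 F [-8.  -4.4 22.8] M [-2.    2.87  0.61] q [  52.   11.  -35.    2.  -42. -157.]
```

View pics/p3.png

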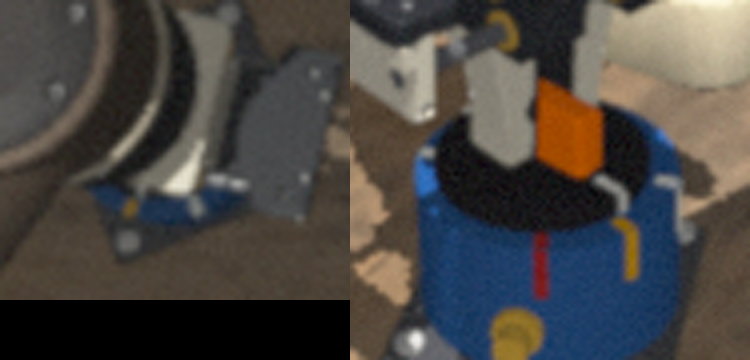

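The side crop shows the cap seated on the rim. Its white pointer, at about (340,322) px, is a few degrees short of the yellow mark at (344,332).

>>> arm_command --commands '[1.5,0.7,0,4.5,0,1.5,0.5,0,1.5,0]'

```text
clock: 10.18
tool_pos: [0.4364, 0.2312, 0.0813]
orientation: [-51.8, 87.8, 17.8]
force: [-5.0, -4.9, 21.3]
opening: 0.0147
```

```bash
python3 - <<'E'
from h import *
todo(.4352,.2311,.082,70.4)
s=snapshot("side")
cv2.imwrite("pics/p4.png",crop(s,(285,290,365,350),9))
Y,X=np.mgrid[:480,:640]; im=s["frame"].astype(float)
c=np.array([.4309,.2300])  # pot centre as side camera sees it
ang=lambda d:np.degrees(np.arctan2(d[1],d[0]))
g=im.min(2); m=(np.hypot(X-341,Y-324)<7)&(g>110)&(im[...,2]-im[...,0]<40); p=np.c_[X[m],Y[m]]
P=onz(s,p,.078)[:,:2]-c; print("white px",p.mean(0).round(1),len(p),"ang",ang(-P.mean(0)).round(1),"r",np.hypot(*P.T).round(3).tolist())
m=(np.hypot(X-343,Y-332)<10)&(im[...,2]-im[...,0]>60)&(im[...,1]-im[...,0]>30); p=np.c_[X[m],Y[m]]
P=onz(s,p,.068)[:,:2]-c; r=np.hypot(*P.T); k=(r<.0525); print("yel",p[k].mean(0),k.sum(),ang(-P[k].mean(0)).round(1))
for a in (-20.5+0,): pass
for deg in(20.4,-19.6):
    u=np.array([np.cos(np.radians(deg)),np.sin(np.radians(deg))])
    print(deg,"proj r36@.078",proj(s,[*(c-u*.036),.078]).round(1),"r48@.068",proj(s,[*(c-u*.048),.068]).round(1))
E
```

```text
clk 10.18 p [0.4364 0.2312 0.0813] toolx [ 0.037  0.012 -0.999] jaw 69.6 d [-0.7  1.  -0.5] turn -0.8 op 0.0147 F [-5.  -4.9 21.3] M [-2.23  1.88  0.46] q [  52.   11.  -35.    2.  -42. -164.]
white px [338.8 323.8] 20 ang -23.1 r [0.031, 0.032, 0.033, 0.034, 0.035, 0.036, 0.037, 0.037, 0.039, 0.039, 0.04, 0.042, 0.044, 0.045, 0.046, 0.047, 0.049, 0.049, 0.051, 0.051]
yel [343.27272727 330.90909091] 11 -19.6
20.4 proj r36@.078 [[346.5 313.6]] r48@.068 [[354.2 319.8]]
-19.6 proj r36@.078 [[338.2 321.6]] r48@.068 [[343.2 330.8]]
```

View pics/p4.png

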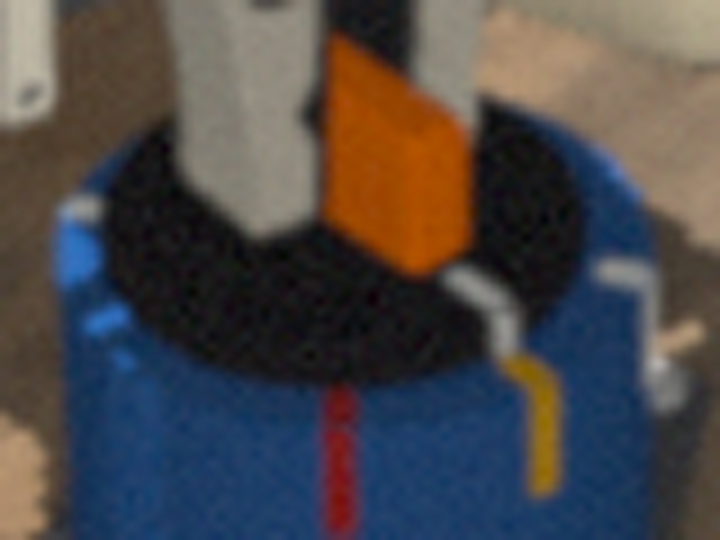

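The pointer at about (338.8,322.8) meets the yellow mark's inner end at about (342,331), so it looks aligned. I'll check the angle numerically, using the handle's bottom edge and the pointer line on the cap plane.

```bash
python3 - <<'E'
from h import *
s=snapshot("side"); f=lambda q:[285+(q[0]-4)/9,290+(q[1]-4)/9]
ang=lambda d:np.degrees(np.arctan2(d[1],d[0]))
for nm,a,b,z in(("handle foot",(325,228),(415,278),.078),("pointer",(452,275),(512,308),.078),):
    P=onz(s,[f(a),f(b)],z); print(nm,P.round(4).tolist(),ang(P[0]-P[1]).round(1))
# cap silhouette: dark region, z .078 top edge -> ellipse extremes
hsv=s["frame"].max(2); 
pc=lambda z:proj(s,[.4309,.23,z]).round(1).tolist()
print("pot centre@.078",pc(.078))
for r in(.042,):
    th=np.radians(np.arange(0,360,1)); e=proj(s,np.c_[.4309+r*np.cos(th),.23+r*np.sin(th),np.full(360,.078)]); print("cap pred x",e[:,0].min(),e[:,0].max(),"y max",e[:,1].max(), "bottom@.068", proj(s,np.c_[.4309+r*np.cos(th),.23+r*np.sin(th),np.full(360,.068)])[:,1].max())
g=s["frame"].max(2).astype(int); 
for row in(311,313,315): 
    d=np.where(g[row,285:365]<60)[0]+285; print(row,d.min(),d.max())
for col in (322,325,328): d=np.where(g[300:350,col]<60)[0]+300; print(col,d.max())
todo(.4352,.2311,.082,70.4)
E
```

```text
handle foot [[0.4291, 0.2416, 0.078], [0.4082, 0.2455, 0.078]] -10.7
pointer [[0.4034, 0.2415, 0.078], [0.39, 0.244, 0.078]] -10.7
pot centre@.078 [[323.8, 310.9]]
cap pred x 296.8729689720069 350.81375227752227 y max 327.15743714668235 bottom@.068 332.58576814584245
311 297 349
313 297 349
315 296 349
322 332
325 332
328 332
clk 10.28 p [0.4364 0.2312 0.0813] toolx [ 0.037  0.012 -0.999] jaw 69.6 d [-0.7  1.  -0.5] turn -0.8 op 0.0145 F [-4.6 -5.6 21.4] M [-2.28  1.88  0.51] q [  52.   11.  -35.    2.  -42. -164.]
```

```bash
python3 - <<'E'
from h import *
from scipy.optimize import brentq
s=snapshot("side"); im=s["frame"].astype(float); c=(.4309,.23)
def col(g,rows,c0,c1):
    w=g[rows[0]:rows[1]+1,c0:c1+1]; w=np.clip(w-np.median(w)-.3*(w.max()-np.median(w)),0,None); Y,X=np.mgrid[rows[0]:rows[1]+1,c0:c1+1]
    return (w*X).sum()/w.sum(),(w*Y).sum()/w.sum()
def angle(u,r,z,a0,a1,c=c):
    f=lambda a:proj(s,[c[0]-r*np.cos(np.radians(a)),c[1]-r*np.sin(np.radians(a)),z])[0,0]-u
    return brentq(f,a0,a1)
y=im[...,2]-im[...,0]; w=im.min(2)
u=col(w,(325,328),336,345); print("lid wall",np.round(u,2),[round(angle(u[0],.042,.073,-50,5,(c[0]+dx,c[1])),1) for dx in(0,.001,-.001)])
u=col(y,(335,342),339,350); print("yellow wall",np.round(u,2),round(angle(u[0],.052,.055,-60,-5),1))
r=im[...,2]-im[...,1]; u=col(r,(335,348),316,328); print("red wall",np.round(u,2),round(angle(u[0],.052,.055,-80,-30),1))
print(np.c_[w[316:330,332:346]].astype(int))
E
```

```text
lid wall [340.63 326.46] [-19.7, -18.2, -21.2]
yellow wall [345.02 338.49] -19.2
red wall [322.28 341.95] -59.6
[[  0   0   0   0   0  17  22  17  11  25  18  18  19  10]
 [  0   0   0  10  21  26  13  20  19  13  16  15  16  25]
 [  0   0   3  24  23  19  16  16  26  18   8  18  16  25]
 [  9  19  39  67  73  51  28  19  12  27  20   9  20  20]
 [ 18  40  80 114 120 100  71  44  12  21  17  12  25  19]
 [ 26  29  76 117 134 130 120  86  53  32  15  25  22  13]
 [ 16  18  39  70 101 129 133 121 102  60  29  12  23  19]
 [ 21  18  19  26  63  92 118 130 121  97  51  19  25  18]
 [ 26  20  19  15  24  46  70 104 110 101  72  34  24  19]
 [ 18  19  15  18  20  15  44  89 128 131  88  35  14  14]
 [  8  20  21  30  21  18  37  82 131 133  91  40  20  25]
 [ 23  23  15  20  17  21  31  78 123 135  95  43  23  16]
 [ 22  24  20  17  29  24  29  72 125 129  96  54  29  21]
 [ 25  22  28  17  20  28  34  69  95  93  72  61  68  37]]
```

```bash
python3 -c "
from h import *
todo(.4352,.2311,.082,70.4)
print(close_job())"
```

```text
clk 10.32 p [0.4364 0.2312 0.0813] toolx [ 0.037  0.012 -0.999] jaw 69.6 d [-0.7  1.1 -0.5] turn -0.8 op 0.0146 F [-5.4 -5.4 21.2] M [-2.27  1.95  0.45] q [  52.   11.  -35.    2.  -42. -164.]
the job is handed in; nothing more can be done
None
```

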